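Hang the test-lead rack on two hooks

TASK

Take the test-lead rack by the tab on its top and hang it on the stand, a side rod in each of the two hooks. The hooks are clamped at unequal, unknown heights, so, still holding the rack, bring it gently down until you feel both rods bear in their hooks and stay so for half a second, then let go; never press the rack on the stand with more than 25 N, and leave the other things on the bench alone.

Things in the scene. Friction and masses are not known exactly. Their poses are not given: they have to be found in the camera images.
- rack: the test-lead rack, a bare aluminium frame 266 mm wide (y), 70 mm deep (x, at its feet), 130 mm high, 0.28 to 0.56 kg, balanced about its middle, the same front and back. Origin: centre of its underside, z up. The legs and feet end 93 mm from the middle in y. Below the top bar is a second rail with short pins to both sides
- rack_grip (a point): centre of the flat upright grip tab on top of the rack's middle, 108 mm above its underside: 10 mm thick (rack x), 40 mm wide (y), 44 mm high; the top bar begins 22 mm below this point. Axes as the rack's. Take it from above across its thickness; gripped so, the rack can turn a little in the fingers about its x
- rack_rod (a point): middle of the line through the two side rods, 28 mm below rack_grip, 80 mm above the underside; axes as the rack's. A steel rod of 8 mm diameter sticks out of each side along y, free from 92 to 128 mm from the middle, then a 16 mm disc to 133 mm
- stand: fixed stand: grey base plate 110 x 290 x 10 mm with two posts. Origin at bench height midway between the two hook slots; z up, y from right post to left post, x away from the robot
- left_post: left post, 14 mm square, 165 mm high, 110 mm to +y of the stand's origin. Origin at bench height straight below the slot of its hook (the post is 30 mm behind, +x); axes as the stand's. Hook: clamped by hand, floor of its slot 100 to 130 mm above this origin, NOT reported and not the same as the right one: find it by feel or by eye. It does not yield to the allowed force
- right_post: right post, the same at 110 mm to -y, its hook clamped at its own height, again 100 to 130 mm. Each hook is a steel U open upward, 12 mm wide in y, slot 13 mm in x between front lip and back, mouth flared to about 30 mm, rims 24 and 27 mm above the slot's floor
- torch: black aluminium hand torch, 37 x 40 x 143 mm, standing upright; a bystander. Origin at its underside
- cell: turquoise cylindrical battery cell, 24 x 71 mm, lying; a bystander. Origin at its underside
- tape_mask: roll of masking tape, 92 mm across, 25 mm high, lying flat; a bystander. Origin at its underside
- mug: white spotted mug, 78 mm across, 93 mm high; a bystander. Origin at its underside
- side_cutters: red-handled side cutters, 134 mm long, 10 mm high, lying; a bystander. Origin at its underside

How it is judged (in metres and radians):
On the way, in this order (a step that is already met when the one before it is completed fails the run):
1. the rack is lifted off the bench in the fingers (height (world z) of rack above 0.03 m and contact force between the fingers and rack above 0.5 N and contact force between rack and stand below 0.1 N), for 0.2 s.
2. still held in the fingers, the rack bears with a rod in each of the two hooks at once (over 0.3 N on each) (contact force between rack and left_post above 0.3 N and contact force between rack and right_post above 0.3 N and contact force between the fingers and rack above 0.5 N and x of rack_rod in the frame of stand between -0.006 and 0.006 m and y of rack_rod in the frame of stand between -0.015 and 0.015 m and z of rack_rod in the frame of stand between 0.098 and 0.138 m and angle between the y axis of rack and the y axis of stand, either way round below 0.12 rad), for 0.4 s.
At the end, for the whole second after the job is handed in: the rack hangs at rest and released, a rod in each hook and both hooks carrying it (over 0.3 N each): the middle of the rods within 6 mm (x) and 15 mm (y) of the middle between the slots and 98 to 138 mm above the bench, the rods along the stand within 0.12 rad, the rack upright within 0.2 rad (contact force between rack and left_post above 0.3 N and contact force between rack and right_post above 0.3 N and linear speed of rack below 0.03 m/s and angular speed of rack below 0.2 rad/s and angle between rack's own z axis and vertical below 0.2 rad and x of rack_rod in the frame of stand between -0.006 and 0.006 m and y of rack_rod in the frame of stand between -0.015 and 0.015 m and z of rack_rod in the frame of stand between 0.098 and 0.138 m and angle between the y axis of rack and the y axis of stand, either way round below 0.12 rad); the robot touches nothing.
It fails at once if the rack is pressed on the stand with more than 25 N (contact force between rack and stand above 25 N).
It fails at once if a bystander is shifted by more than 20 mm (distance of any of torch, cell, tape_mask, mug, side_cutters from where it was at the start of the episode above 0.02 m).
It also fails if it takes over 67 s, if anything falls off the work surface, if the arm or the gripper's body presses on something with over 40 N, if the wrist force passes 120 N, or if a joint passes its speed limit or range.

ROBOT

A 6-joint arm with a two-finger parallel gripper is mounted at the origin on a cart in front of the work surface, level with it; the furniture and walls round the work are solid. World frame = base frame: x ahead of the robot, y to its left, z up, the work surface at z = 0. Lengths are in mm, angles in rad, forces in N, time in s.
With the tool pointing down it reaches from about 250 to 850 mm from the base axis. Payload 12.5 kg.
Tool frame: the origin (TCP) lies between the finger pads; the fingertips stand 19 mm ahead of it and the grasp point (between the pads) is the TCP; z points along the fingers, y is the line along which they close (so a half turn about z gives the same grasp; the last joint's range is limited). The gripper opens to 93 mm and grips with 3 to 60 N. Pads are 15 mm wide; open, the fingers measure 128 mm over their backs; the gripper's body (75 mm by 188 mm) begins 65 mm behind the grasp point.
Start: joints at [-1.26, 0.351, 1.652, -0, 1.139, -0.085], TCP at [212.068, -507.456, 237.633] pointing down, gripper open.
Joint ranges: [-2.75, 2.75], [-0.79, 2.1], [0.01, 2.65], [-1.57, 4.71], [0.07, 3.14], [-2.87, 2.87]. Speed limits (rad/s): [2.22, 2.22, 2.79, 3.14, 3.14, 3.14].

INTERFACE

Orientations are given as a unit quaternion [x, y, z, w].
In Python, from rig import get_obs, get_image, camera_model, finish_job gives the robot as it stands.
- The arm moves only by the tool play_rows, never from a script. Its argument "steps" is a list of rows, each an object of numbers: "tx", "ty", "tz": the shift along the tool's x, y, z in m; "yaw": the turn about the tool's z in degrees. In form: [{"tx": .., "ty": .., "tz": .., "yaw": ..}, ...]. A call has exactly 5 rows; each row shifts and turns the commanded pose from where the row before left it, along the tool's axes as they then stand; what a row does not reach is not made up. A row lasts 1/10 s, in which the tool goes at most 50 mm and 8.59 degrees, less where a joint would pass 70% of its speed; a pose out of reach is approached as far as the arm can. A call is refused whole if a number of a shift passes 0.05 or a number of a turn 8.59, either way. A call with a gripper value outside its range is refused whole. "hand" is the finger opening in m, from 0 to 0.093, set as the call begins (left out, the last holds). The fingers move at their own pace and stop on an object; the grip force is fixed at half the most. Time passes only in rows, so rows that do not move let the fingers close, or fill a call up. It gives the time, the measured TCP pose, the force, the opening and the grip force at its end, in the units of the state.
- get_obs(): the state, without advancing time (a new reading comes with each control period).
- get_image(name): name is "scene" or "top" or "wrist"; returns (picture, depth): 400x640x3 uint8, red, green, blue; 400x640 float32, mm along the optical axis (not along the pixel's ray), 0 where there is no reading.
- camera_model(name): a dict with "K" (3x3 intrinsics, pixels), "xyz" and "orientation" of the camera in the world; the wrist camera has in their place "T_tool_cam" (4x4, takes a point from camera to tool coordinates, whose origin is the TCP and whose axes are the flange's). Camera axes: x right, y down, z forward; pixel columns grow to the right and rows downward; lengths in mm; the calibration is good to about 2 mm. A picture is of the moment at which its call begins: read the wrist's pose just before it. camera_model takes no time and is no camera call.
- finish_job(): hands the job in; it is judged then, once.
The state is a dict: "clock": time; "joint_positions": joint angles; "qvel": joint speeds; "joint_efforts": joint torques, N m; "tcp_pos": TCP position; "eef_rot": TCP orientation; "ft_force": force on the tool from outside, world axes, zero at the start; "wrist_torque": the same for the moment, N m; "width": finger opening in mm; "grasp_force": force on a finger pad.
Only numpy, scipy, OpenCV 4.12 (cv2) and the standard library are available. Lean on these libraries where they do the work, as an engineer would, in place of code of your own. Each camera call takes 0.05 s, during which the arm holds its last target. There are 200 camera calls.

## Working session

There is one attempt and no reset: what is moved stays moved. The work goes in short steps, Python scripts to look and compute and a tool call to move; the robot and the scene stay as the last step left them, time stands still between calls to the robot, and variables do not carry over. Pictures are saved under pics/ and viewed, at most 10 in all, crops included, and the job is handed in when it is done.

Besides the shell and the picture viewer there is one more tool, called after ">>>" as name(argument=value, ...), one argument or row to a line, values as JSON. play_rows: Moves the arm, as the interface text tells. Its arguments: {"type":"object","properties":{"steps":{"type":"array","items":{"type":"object","properties":{"tx":{"type":"number"},"ty":{"type":"number"},"tz":{"type":"number"},"yaw":{"type":"number"}}}},"hand":{"type":"number"}},"required":["steps"]}

```bash
mkdir -p pics
cat > h.py <<'E'
import numpy as np, cv2
from scipy.spatial.transform import Rotation as R
from rig import *
def pose(name):
    m=camera_model(name)
    if 'T_tool_cam' in m:
        o=get_obs();T=np.eye(4);T[:3,:3]=R.from_quat(o['eef_rot']).as_matrix();T[:3,3]=o['tcp_pos'];T=T@np.array(m['T_tool_cam'])
    else:
        T=np.eye(4);T[:3,:3]=R.from_quat(m['orientation']).as_matrix();T[:3,3]=m['xyz']
    return np.array(m['K']),T
def shot(name,fn):
    K,T=pose(name);im,d=get_image(name);cv2.imwrite('pics/'+fn+'.png',im[...,::-1]);np.savez('pics/'+fn+'.npz',im=im,d=d,K=K,T=T);return im,d,K,T
def pts(d,K,T):
    v,u=np.mgrid[:d.shape[0],:d.shape[1]]
    c=np.stack([(u-K[0,2])/K[0,0]*d,(v-K[1,2])/K[1,1]*d,d],-1)
    p=c@T[:3,:3].T+T[:3,3];p[d==0]=np.nan;return p
E
python3 - <<'E'
from h import *
o=get_obs();print(o)
a=shot('top','top0');b=shot('scene','sc0')
print(a[2],a[3].round(2),b[3].round(2))
E
```

```text
{'clock': 0.0, 'joint_positions': array([-1.25958769e+00,  3.51269658e-01,  1.65244110e+00,  2.03184963e-05,
        1.13907342e+00, -8.45882453e-02]), 'qvel': array([ 0.00083186,  0.00033054, -0.00087052,  0.00033305, -0.00030634,
       -0.00119885]), 'joint_efforts': array([-3.47350679e-04, -4.97325361e+01, -2.85256165e+01,  6.99320482e-02,
        2.56769301e-02, -7.13048053e-05]), 'tcp_pos': array([ 211.98310545, -507.15468032,  237.07664103]), 'eef_rot': array([ 9.80482592e-01,  1.96605017e-01, -5.81959462e-05, -5.92982851e-04]), 'ft_force': array([ 0.38091838, -0.15141394, -0.34557954]), 'wrist_torque': array([-0.00951059, -0.04420298, -0.01763495]), 'grasp_force': 0.0, 'width': 92.78955104269136}
[[498.19555271   0.         329.46574884]
 [  0.         498.19555271 192.69801357]
 [  0.           0.           1.        ]] [[-2.00000e-02 -9.90000e-01  1.50000e-01  3.38820e+02]
 [-1.00000e+00  2.00000e-02  1.00000e-02 -5.49900e+01]
 [-1.00000e-02 -1.50000e-01 -9.90000e-01  1.52397e+03]
 [ 0.00000e+00  0.00000e+00  0.00000e+00  1.00000e+00]] [[ 8.70000e-01 -2.20000e-01  4.40000e-01  1.58200e+01]
 [-4.90000e-01 -4.00000e-01  7.70000e-01 -1.03175e+03]
 [ 0.00000e+00 -8.90000e-01 -4.50000e-01  6.64160e+02]
 [ 0.00000e+00  0.00000e+00  0.00000e+00  1.00000e+00]]
```

View pics/top0.png

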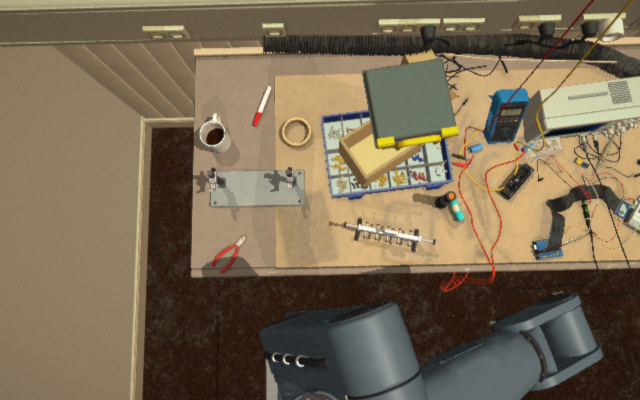

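View pics/sc0.png

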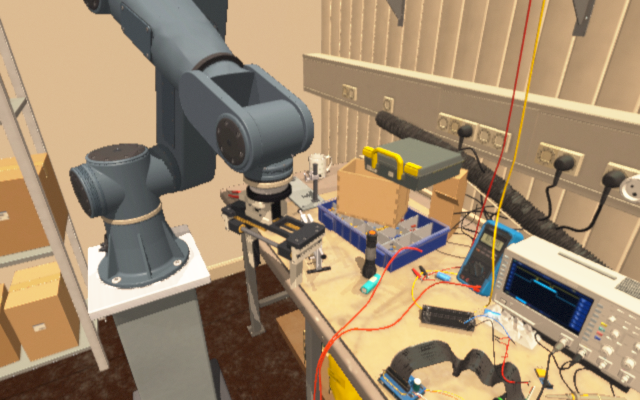

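The top view shows the rack at about px (390,234), slightly yawed, and the stand plate at (255,188) with posts at (213,178) and (290,178). The torch and cell are at (450,205), the cutters at (228,253), the mug at (212,135) and the tape at (296,131). In the scene view the arm hides the stand. Next I'll measure these from depth.

Run:
```python
from h import *
z=np.load('pics/top0.npz');p=pts(z['d'],z['K'],z['T'])
def reg(u0,u1,v0,v1,z0,z1):
    q=p[v0:v1,u0:u1].reshape(-1,3);q=q[(q[:,2]>z0)&(q[:,2]<z1)];return q
def rect(q):
    (c,s,a)=cv2.minAreaRect(q[:,:2].astype(np.float32));return np.round(c,1),np.round(s,1),round(a,2),len(q)
r=reg(322,445,212,252,60,140);print('rack',rect(r),np.nanmax(r[:,2]))
m=r[:,:2].mean(0);w=np.linalg.svd(r[:,:2]-m)[2][0];print(m,np.degrees(np.arctan2(w[1],w[0])))
t=reg(322,445,212,252,118,140);print('tab',rect(t),t[:,2].mean(),t.mean(0))
print('bench',np.nanmedian(p[230:245,300:320,2]))
s=reg(205,308,165,212,4,18);print('plate',rect(s),np.median(s[:,2]))
for n,a in(('L',(203,228,160,200)),('R',(280,302,160,200))):
    for lo,hi in((150,175),(95,150)):
        q=reg(*a,lo,hi);print(n,lo,rect(q) if len(q)>3 else len(q),q.mean(0) if len(q) else '')
for n,a in(('mug',(190,235,110,155)),('torch',(430,470,185,225)),('tape',(278,315,112,150)),('box',(320,460,40,200)),('cutters',(205,250,230,275))):
    q=reg(*a,6,400);print(n,q.min(0).round(),q.max(0).round())
```

```text
rack (array([ 444.1, -210.4]), array([265.9,  16.7]), 77.1, 399) 136.00044125881914
[ 443.89662367 -211.47422308] 77.53698451136316
tab (array([ 445.1, -210.2]), array([38.8, 10.5]), 76.53, 54) 128.93087571764343 [ 444.38489295 -210.10056044  128.93087572]
bench -0.15402432676137323
plate (array([597.2, 182.2]), array([307.2, 144.8]), 88.84, 2918) 10.100421881565808
L 150 (array([595.9, 292.7]), array([14.4, 52.4]), 89.73, 36) [614.04037961 291.6153386  161.23753198]
L 95 (array([604.5, 292.2]), array([20.2, 68.1]), 89.49, 128) [601.95067409 290.12726228 129.62843389]
R 150 (array([614.8,  72.8]), array([11.6, 13.6]), 87.08, 30) [614.62015149  72.55905057 163.57035684]
R 95 (array([603.5,  73.1]), array([69. , 20.3]), 0.31, 110) [601.08610888  71.45321106 123.64446004]
mug [711. 260.   6.] [826. 382.  96.]
torch [ 471. -468.    6.] [ 591. -341.  152.]
tape [719.   3.   6.] [836. 118.  34.]
box [ 529. -458.    6.] [1001.  -13.  340.]
cutters [339. 223.   6.] [452. 319.  15.]
```

>>> play_rows(
  steps=[
    {"tx": 0.033, "ty": -0.0185},
    {"tx": 0.033, "ty": -0.0185},
    {"tx": 0.033, "ty": -0.0185},
    {"tx": 0.033, "ty": -0.0185},
    {"tx": 0.033, "ty": -0.0185},
  ],
  hand=0.093,
)

```text
invalid input
```

>>> play_rows(
  steps=[
    {"tx": 0.033, "ty": -0.0185},
    {"tx": 0.033, "ty": -0.0185},
    {"tx": 0.033, "ty": -0.0185},
    {"tx": 0.033, "ty": -0.0185},
    {"tx": 0.033, "ty": -0.0185},
  ],
)

```text
invalid input
```

>>> play_rows(
  steps=[
    {"yaw": -8},
    {"yaw": -8},
    {"yaw": -8},
    {"yaw": -8},
    {"yaw": -8},
  ],
)

```text
invalid input
```

>>> play_rows(
  steps=[
    {"yaw": -7},
    {"yaw": -7},
    {},
    {},
    {},
  ],
)

```text
invalid input
```

Run:
```python
from h import *
o=get_obs();print(o['clock'],o['tcp_pos'],o['eef_rot'],o['joint_positions'],o['ft_force'])
Rt=R.from_quat(o['eef_rot']).as_matrix()
im,d,K,T=shot('wrist','w1');p=pts(d,K,T)
q=p.reshape(-1,3)
t=q[(q[:,2]>120)&(q[:,2]<140)&(abs(q[:,0]-444)<40)&(abs(q[:,1]+210)<50)]
print(len(t),t.mean(0) if len(t) else '',cv2.minAreaRect(t[:,:2].astype(np.float32)) if len(t)>3 else '')
r=q[(q[:,2]>65)&(q[:,2]<140)&(abs(q[:,0]-444)<60)&(abs(q[:,1]+210)<150)]
print(len(r),cv2.minAreaRect(r[:,:2].astype(np.float32)), r.max(0)); print(Rt.round(3))
```

```text
0.1 [ 211.98785317 -507.18480255  237.15541721] [ 9.80481653e-01  1.96609872e-01 -5.57060826e-05 -5.32378245e-04] [-1.25959214e+00  3.51184820e-01  1.65235613e+00  1.06648768e-05
  1.13912223e+00 -8.45985381e-02] [0.14985563 0.42042983 0.03441841]
0  Traceback (most recent call last):
  File "<stdin>", line 9, in <module>
    return umr_maximum(a, axis, None, out, keepdims, initial, where)
ValueError: zero-size array to reduction operation maximum which has no identity
```

View pics/w1.png

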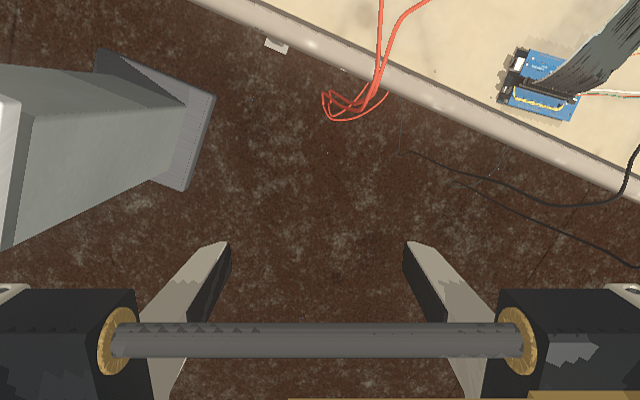

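The moves were refused because every row needs all four numbers. The wrist view shows only the floor and the open fingers.

>>> play_rows(
  steps=[
    {"tx": 0.033, "ty": -0.0185, "tz": 0, "yaw": 0},
    {"tx": 0.033, "ty": -0.0185, "tz": 0, "yaw": 0},
    {"tx": 0.033, "ty": -0.0185, "tz": 0, "yaw": 0},
    {"tx": 0.033, "ty": -0.0185, "tz": 0, "yaw": 0},
    {"tx": 0.033, "ty": -0.0185, "tz": 0, "yaw": 0},
  ],
  hand=0.093,
)

```text
clock: 0.65
tcp_pos: [329.3, -357.1, 237.5]
eef_rot: [0.981, 0.196, -0.0, -0.0]
ft_force: [0.5, -0.9, -0.4]
width: 93.2
grasp_force: 0.0
```

>>> play_rows(
  steps=[
    {"tx": 0.033, "ty": -0.0185, "tz": 0, "yaw": 0},
    {"tx": 0.033, "ty": -0.0185, "tz": 0, "yaw": 0},
    {"tx": 0.033, "ty": -0.0185, "tz": 0, "yaw": 0},
    {"tx": 0.033, "ty": -0.0185, "tz": 0, "yaw": 0},
    {"tx": 0.033, "ty": -0.0185, "tz": 0, "yaw": 0},
  ],
  hand=0.093,
)

```text
clock: 1.15
tcp_pos: [445.9, -208.1, 237.6]
eef_rot: [0.98, 0.197, -0.0, -0.0]
ft_force: [0.9, -0.8, -0.3]
width: 93.1
grasp_force: 0.0
```

>>> play_rows(
  steps=[
    {"tx": 0, "ty": 0, "tz": 0, "yaw": -8},
    {"tx": 0, "ty": 0, "tz": 0, "yaw": -8},
    {"tx": 0, "ty": 0, "tz": 0, "yaw": -8},
    {"tx": 0, "ty": 0, "tz": 0, "yaw": -8},
    {"tx": 0, "ty": 0, "tz": 0, "yaw": -8},
  ],
  hand=0.093,
)

```text
clock: 1.65
tcp_pos: [445.1, -209.4, 237.4]
eef_rot: [0.853, 0.523, -0.0, -0.0]
ft_force: [-0.3, 0.6, -0.8]
width: 92.9
grasp_force: 0.0
```

>>> play_rows(
  steps=[
    {"tx": 0, "ty": 0, "tz": 0, "yaw": -7},
    {"tx": 0, "ty": 0, "tz": 0, "yaw": -7},
    {"tx": 0, "ty": 0, "tz": 0, "yaw": 0},
    {"tx": 0, "ty": 0, "tz": 0, "yaw": 0},
    {"tx": 0, "ty": 0, "tz": 0, "yaw": 0},
  ],
  hand=0.093,
)

```text
clock: 2.15
tcp_pos: [445.2, -209.5, 237.6]
eef_rot: [0.785, 0.619, -0.0, -0.0]
ft_force: [-0.2, 0.5, -0.1]
width: 93.0
grasp_force: 0.0
```

Run:
```python
from h import *
o=get_obs();print(o['clock'],o['tcp_pos'],o['joint_positions'],o['ft_force'])
Rt=R.from_quat(o['eef_rot']).as_matrix();print(Rt.round(3))
im,d,K,T=shot('wrist','w2');p=pts(d,K,T)
q=p.reshape(-1,3)
def f(z0,z1,w,n=''):
    t=q[(q[:,2]>z0)&(q[:,2]<z1)&(abs(q[:,0]-444)<w)&(abs(q[:,1]+210)<150)]
    print(n,len(t),t.mean(0).round(1) if len(t) else '',cv2.minAreaRect(t[:,:2].astype(np.float32)) if len(t)>3 else '')
f(122,140,40,'tab');f(65,140,60,'rack')
```

```text
2.15 [ 445.20018829 -209.51698043  237.57703913] [-5.34513717e-01  2.45458026e-01  1.79721965e+00  9.76121267e-06
  1.09904498e+00 -2.99262307e-01] [-0.18360347  0.53766588 -0.12148508]
[[ 0.233  0.972 -0.   ]
 [ 0.972 -0.233  0.   ]
 [ 0.    -0.    -1.   ]]
tab 603 [ 443.7 -209.   129.6] ((443.3371887207031, -210.19200134277344), (39.70513153076172, 9.71393871307373), 76.66378021240234)
rack 3601 [ 446.7 -195.5   93.5] ((443.5273132324219, -210.80099487304688), (266.1060485839844, 16.604595184326172), 77.491455078125)
```

>>> play_rows(
  steps=[
    {"tx": -0.001, "ty": -0.0015, "tz": 0.02, "yaw": -0.7},
    {"tx": 0, "ty": 0, "tz": 0.02, "yaw": 0},
    {"tx": 0, "ty": 0, "tz": 0.02, "yaw": 0},
    {"tx": 0, "ty": 0, "tz": 0.02, "yaw": 0},
    {"tx": 0, "ty": 0, "tz": 0.02, "yaw": 0},
  ],
  hand=0.06,
)

```text
clock: 2.7
tcp_pos: [443.5, -210.2, 136.9]
eef_rot: [0.781, 0.624, 0.0, 0.0]
ft_force: [-0.2, -1.3, 0.2]
width: 60.8
grasp_force: 0.0
```

>>> play_rows(
  steps=[
    {"tx": 0, "ty": 0, "tz": 0.012, "yaw": 0},
    {"tx": 0, "ty": 0, "tz": 0.0115, "yaw": 0},
    {"tx": 0, "ty": 0, "tz": 0, "yaw": 0},
    {"tx": 0, "ty": 0, "tz": 0, "yaw": 0},
    {"tx": 0, "ty": 0, "tz": 0, "yaw": 0},
  ],
  hand=0.06,
)

```text
clock: 3.2
tcp_pos: [443.9, -210.4, 114.9]
eef_rot: [0.781, 0.625, 0.0, 0.001]
ft_force: [-0.1, 0.5, -0.3]
width: 59.8
grasp_force: 0.0
```

>>> play_rows(
  steps=[
    {"tx": 0, "ty": 0, "tz": 0, "yaw": 0},
    {"tx": 0, "ty": 0, "tz": 0, "yaw": 0},
    {"tx": 0, "ty": 0, "tz": 0, "yaw": 0},
    {"tx": 0, "ty": 0, "tz": 0, "yaw": 0},
    {"tx": 0, "ty": 0, "tz": 0, "yaw": 0},
  ],
  hand=0,
)

```text
clock: 3.7
tcp_pos: [443.6, -210.2, 114.2]
eef_rot: [0.781, 0.625, 0.0, 0.0]
ft_force: [0.7, 0.1, 0.1]
width: 24.3
grasp_force: 0.0
```

>>> play_rows(
  steps=[
    {"tx": 0, "ty": 0, "tz": 0, "yaw": 0},
    {"tx": 0, "ty": 0, "tz": 0, "yaw": 0},
    {"tx": 0, "ty": 0, "tz": 0, "yaw": 0},
    {"tx": 0, "ty": 0, "tz": 0, "yaw": 0},
    {"tx": 0, "ty": 0, "tz": 0, "yaw": 0},
  ],
  hand=0,
)

```text
clock: 4.2
tcp_pos: [443.5, -210.2, 114.1]
eef_rot: [0.781, 0.625, -0.0, -0.0]
ft_force: [1.4, -0.2, -1.9]
width: 9.9
grasp_force: 30.0
```

>>> play_rows(
  steps=[
    {"tx": 0, "ty": 0, "tz": -0.008, "yaw": 0},
    {"tx": 0, "ty": 0, "tz": -0.016, "yaw": 0},
    {"tx": 0, "ty": 0, "tz": -0.02, "yaw": 0},
    {"tx": 0, "ty": 0, "tz": -0.02, "yaw": 0},
    {"tx": 0, "ty": 0, "tz": -0.02, "yaw": 0},
  ],
  hand=0,
)

```text
clock: 4.7
tcp_pos: [443.2, -209.9, 199.1]
eef_rot: [0.781, 0.625, -0.0, -0.0]
ft_force: [0.2, -0.4, -3.6]
width: 9.5
grasp_force: 30.0
```

>>> play_rows(
  steps=[
    {"tx": 0, "ty": 0, "tz": -0.02, "yaw": -3},
    {"tx": 0, "ty": 0, "tz": -0.012, "yaw": -3},
    {"tx": 0, "ty": 0, "tz": 0, "yaw": -3},
    {"tx": 0, "ty": 0, "tz": 0, "yaw": -2},
    {"tx": 0, "ty": 0, "tz": 0, "yaw": -1.7},
  ],
  hand=0,
)

```text
clock: 5.2
tcp_pos: [443.2, -210.0, 230.4]
eef_rot: [0.706, 0.708, -0.0, -0.0]
ft_force: [-0.1, -0.3, -4.3]
width: 9.5
grasp_force: 30.0
```

>>> play_rows(
  steps=[
    {"tx": 0.01, "ty": 0, "tz": 0, "yaw": 0},
    {"tx": 0.02, "ty": 0, "tz": 0, "yaw": 0},
    {"tx": 0.03, "ty": 0, "tz": 0, "yaw": 0},
    {"tx": 0.03, "ty": 0, "tz": 0, "yaw": 0},
    {"tx": 0.03, "ty": 0, "tz": 0, "yaw": 0},
  ],
  hand=0,
)

```text
clock: 5.7
tcp_pos: [442.9, -88.4, 230.1]
eef_rot: [0.707, 0.707, -0.0, -0.0]
ft_force: [1.4, 0.4, -3.5]
width: 9.8
grasp_force: 30.0
```

>>> play_rows(
  steps=[
    {"tx": 0.03, "ty": 0, "tz": 0, "yaw": 0},
    {"tx": 0.03, "ty": 0, "tz": 0, "yaw": 0},
    {"tx": 0.03, "ty": 0, "tz": 0, "yaw": 0},
    {"tx": 0.03, "ty": 0, "tz": 0, "yaw": 0},
    {"tx": 0.03, "ty": 0, "tz": 0, "yaw": 0},
  ],
  hand=0,
)

```text
clock: 6.2
tcp_pos: [442.5, 61.6, 230.2]
eef_rot: [0.707, 0.707, -0.0, -0.0]
ft_force: [0.6, 0.0, -4.0]
width: 9.6
grasp_force: 30.0
```

>>> play_rows(
  steps=[
    {"tx": 0.03, "ty": 0, "tz": 0, "yaw": 0},
    {"tx": 0.03, "ty": 0, "tz": 0, "yaw": 0},
    {"tx": 0.03, "ty": 0, "tz": 0, "yaw": 0},
    {"tx": 0.02, "ty": 0, "tz": 0, "yaw": 0},
    {"tx": 0.01, "ty": 0, "tz": 0, "yaw": 0},
  ],
  hand=0,
)

```text
clock: 6.7
tcp_pos: [442.3, 181.6, 230.1]
eef_rot: [0.706, 0.708, -0.0, -0.0]
ft_force: [0.6, -0.5, -4.4]
width: 9.9
grasp_force: 30.0
```

Run:
```python
from h import *
o=get_obs();print(o['clock'],o['tcp_pos'],o['ft_force'],o['wrist_torque'],o['grasp_force'])
Rt=R.from_quat(o['eef_rot']).as_matrix();print(Rt.round(3))
for n in('wrist','top'): shot(n,n[0]+'3')
a=cv2.imread('pics/w3.png');b=cv2.imread('pics/t3.png')[150:290,180:380]
cv2.imwrite('pics/c3.png',cv2.resize(b,None,fx=4,fy=4))
```

```text
6.7 [442.30883216 181.57306098 230.08612328] [ 0.59815663 -0.48375274 -4.42695812] [-0.14830665 -0.06501904 -0.02923077] 29.998485445976257
[[-0.002  1.    -0.   ]
 [ 1.     0.002  0.   ]
 [ 0.    -0.    -1.   ]]
```

View pics/w3.png

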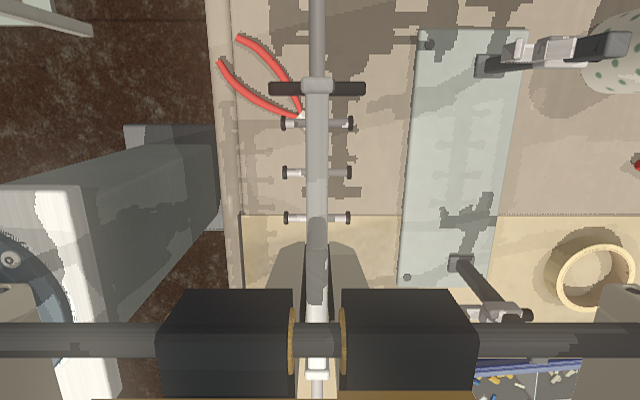

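View pics/c3.png

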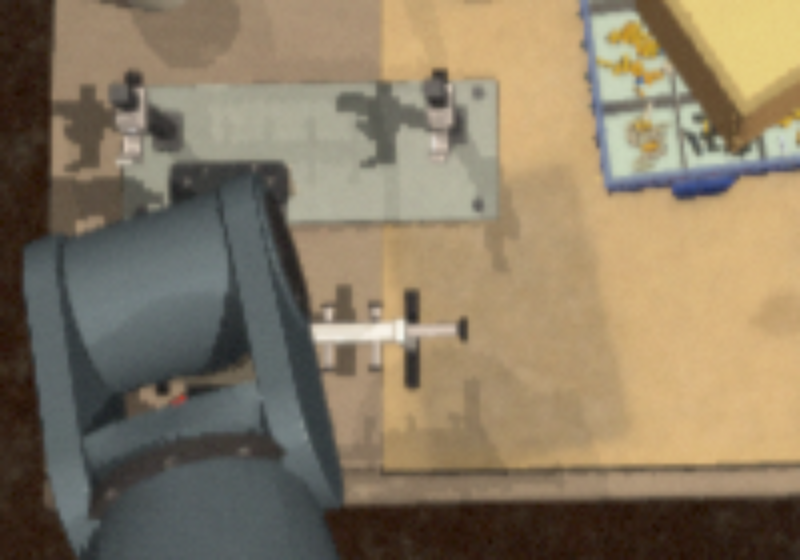

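The wrist view shows the rack held level, the left hook at about (520,50) and the right hook at (510,315). The top crop shows the hooks at (130,140) and (440,140) in front of their posts. I'll measure hook heights and positions from depth.

Run:
```python
from h import *
for fn in('w3','t3','top0'):
    z=np.load(f'pics/{fn}.npz');q=pts(z['d'],z['K'],z['T']).reshape(-1,3)
    for n,y in(('L',292),('R',72)):
        s=q[(abs(q[:,1]-y)<14)&(q[:,0]>555)&(q[:,0]<635)&(q[:,2]>85)&(q[:,2]<172)]
        print(fn,n,len(s),'ymed',np.median(s[:,1]).round(1),'post',s[s[:,2]>155].mean(0).round(1) if (s[:,2]>155).any() else '')
        for x0 in range(557,635,4):
            c=s[(s[:,0]>=x0)&(s[:,0]<x0+4)]
            if len(c)>1: print(x0,len(c),'z',c[:,2].min().round(),c[:,2].max().round(),'y',c[:,1].min().round(1),c[:,1].max().round(1),end=' | ')
        print()
z=np.load('pics/w3.npz');q=pts(z['d'],z['K'],z['T']).reshape(-1,3)
print('rod/rack by y');
for y in range(185,330,10):
    c=q[(abs(q[:,1]-y)<3)&(abs(q[:,0]-442)<30)&(q[:,2]>150)]
    if len(c):
        top=c[c[:,2]>c[:,2].max()-5];print(y,len(c),c[:,2].max().round(1),top[:,0].mean().round(1),end=' | ')
```

```text
w3 L 3567 ymed 291.9 post [612.2 292.8 163.4]
565 101 z 142.0 147.0 y 287.4 299.3 | 569 85 z 118.0 146.0 y 287.1 299.1 | 573 244 z 115.0 142.0 y 287.1 299.1 | 577 12 z 120.0 136.0 y 287.3 297.1 | 581 23 z 121.0 124.0 y 287.2 298.0 | 585 99 z 121.0 125.0 y 287.1 298.8 | 589 410 z 120.0 142.0 y 287.1 299.2 | 593 355 z 115.0 147.0 y 283.5 302.2 | 597 324 z 115.0 150.0 y 283.1 303.0 | 601 103 z 124.0 149.0 y 283.0 302.8 | 605 870 z 85.0 166.0 y 283.0 302.9 | 609 348 z 85.0 168.0 y 283.0 302.8 | 613 286 z 85.0 167.0 y 283.0 302.8 | 617 239 z 116.0 167.0 y 282.9 302.9 | 621 54 z 116.0 165.0 y 282.9 302.8 | 625 4 z 129.0 130.0 y 284.1 285.9 | 629 4 z 124.0 126.0 y 287.1 287.6 | 633 6 z 122.0 127.0 y 287.1 287.6 | 
w3 R 1460 ymed 79.3 post [612.5  69.7 165. ]
573 41 z 106.0 126.0 y 77.9 80.1 | 577 31 z 106.0 113.0 y 74.6 79.8 | 581 52 z 105.0 114.0 y 68.5 79.8 | 585 67 z 105.0 113.0 y 67.7 80.7 | 589 160 z 106.0 130.0 y 67.8 80.0 | 593 106 z 105.0 131.0 y 77.6 83.4 | 597 77 z 106.0 122.0 y 73.6 83.7 | 601 87 z 106.0 121.0 y 71.9 83.9 | 605 234 z 85.0 166.0 y 66.3 83.7 | 609 159 z 85.0 167.0 
[... 2311 characters left out ...]
0 y 68.8 77.9 | 589 10 z 107.0 125.0 y 67.9 78.1 | 593 11 z 116.0 135.0 y 65.8 79.1 | 597 11 z 110.0 144.0 y 63.2 82.8 | 601 7 z 115.0 138.0 y 62.9 82.9 | 605 21 z 111.0 161.0 y 63.1 83.3 | 609 16 z 111.0 170.0 y 63.2 82.4 | 613 12 z 112.0 167.0 y 63.0 82.5 | 617 12 z 110.0 168.0 y 63.0 78.4 | 621 5 z 107.0 165.0 y 63.3 77.9 | 625 2 z 117.0 118.0 y 65.4 68.2 | 633 3 z 114.0 122.0 y 68.4 76.4 | 
rod/rack by y
185 780 305.7 439.0 | 195 403 315.8 438.8 | 205 6436 322.9 443.5 | 215 15636 321.1 442.0 | 225 240 204.1 441.7 | 235 260 203.8 441.5 | 245 556 204.4 441.5 | 255 305 204.7 441.6 | 265 365 205.7 441.6 | 275 224 205.1 441.7 | 285 218 201.6 441.5 | 295 221 202.1 441.5 | 305 201 202.0 441.4 |
```

>>> play_rows(
  steps=[
    {"tx": 0.001, "ty": 0.01, "tz": 0, "yaw": 0},
    {"tx": 0, "ty": 0.02, "tz": 0, "yaw": 0},
    {"tx": 0, "ty": 0.025, "tz": 0, "yaw": 0},
    {"tx": 0, "ty": 0.025, "tz": 0, "yaw": 0},
    {"tx": 0, "ty": 0.025, "tz": 0, "yaw": 0},
  ],
  hand=0,
)

```text
clock: 7.3
tcp_pos: [549.7, 179.6, 230.0]
eef_rot: [0.707, 0.707, -0.0, 0.0]
ft_force: [0.2, 1.0, -3.8]
width: 10.0
grasp_force: 30.0
```

>>> play_rows(
  steps=[
    {"tx": 0, "ty": 0.02, "tz": 0, "yaw": 0},
    {"tx": 0, "ty": 0.01, "tz": 0, "yaw": 0},
    {"tx": 0, "ty": 0.006, "tz": 0, "yaw": 0},
    {"tx": 0, "ty": 0, "tz": 0, "yaw": 0},
    {"tx": 0, "ty": 0, "tz": 0, "yaw": 0},
  ],
  hand=0,
)

```text
clock: 7.8
tcp_pos: [583.5, 180.9, 230.1]
eef_rot: [0.707, 0.708, -0.0, -0.0]
ft_force: [-0.1, 0.1, -3.8]
width: 9.7
grasp_force: 30.0
```

Run:
```python
from h import *
f=[get_obs() for _ in range(1)][0];print(f['clock'],f['tcp_pos'],f['ft_force'],f['wrist_torque'])
im,d,K,T=shot('wrist','w4');q=pts(d,K,T).reshape(-1,3)
for y in range(225,330,8):
    c=q[(abs(q[:,1]-y)<3)&(abs(q[:,0]-584)<12)&(q[:,2]>185)&(q[:,2]<215)]
    if len(c): print(y,len(c),c[:,2].max().round(1),c[:,0].min().round(1),c[:,0].max().round(1),end=' | ')
print()
s=q[(abs(q[:,1]-293)<12)&(q[:,0]>555)&(q[:,0]<635)&(q[:,2]>85)&(q[:,2]<172)]
for x0 in range(557,625,4):
    c=s[(s[:,0]>=x0)&(s[:,0]<x0+4)]
    if len(c)>1: print(x0,len(c),'z',c[:,2].min().round(),c[:,2].max().round(),'y',c[:,1].min().round(1),c[:,1].max().round(1),end=' | ')
```

```text
7.8 [583.47794551 180.88215958 230.1003765 ] [-0.13449763  0.09202709 -3.76960561] [-0.07805136 -0.05004757  0.03517304]
225 241 203.6 577.3 588.5 | 233 252 204.1 576.8 588.4 | 241 273 204.2 576.9 588.4 | 249 288 204.2 577.0 588.8 | 257 288 204.5 577.1 588.7 | 265 358 206.2 575.3 590.5 | 273 267 206.4 574.9 590.4 | 281 212 201.7 579.1 586.6 | 289 219 201.9 579.2 586.5 | 297 231 201.8 578.8 586.5 | 305 177 201.5 578.8 586.4 | 
565 59 z 143.0 148.0 y 287.7 298.8 | 569 149 z 136.0 147.0 y 287.2 299.3 | 573 135 z 115.0 142.0 y 287.2 299.2 | 577 21 z 131.0 137.0 y 287.3 299.1 | 585 20 z 118.0 123.0 y 287.3 298.9 | 589 143 z 117.0 140.0 y 287.2 299.2 | 593 162 z 117.0 147.0 y 283.8 301.1 | 597 215 z 119.0 151.0 y 283.1 303.0 | 601 158 z 118.0 149.0 y 283.1 303.0 | 605 349 z 118.0 166.0 y 283.1 303.1 | 609 275 z 118.0 167.0 y 283.1 303.1 | 613 263 z 120.0 167.0 y 283.0 300.3 | 617 247 z 120.0 167.0 y 283.0 300.3 | 621 78 z 120.0 166.0 y 283.0 299.0 |
```

View pics/w4.png

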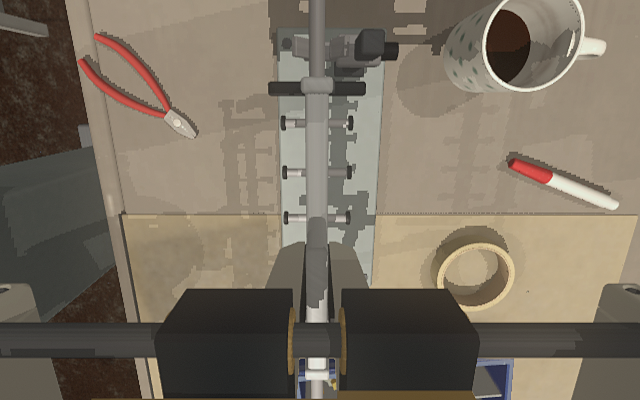

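The rack sits squarely above the stand. In the wrist view the left rod at (317,45) lies over its hook, with about 0.5 mm error in x and 2 mm in y. Estimated floors are about 121 mm left and 110 mm right.

>>> play_rows(
  steps=[
    {"tx": 0.002, "ty": 0.0005, "tz": 0.008, "yaw": 0},
    {"tx": 0, "ty": 0, "tz": 0.012, "yaw": 0},
    {"tx": 0, "ty": 0, "tz": 0.012, "yaw": 0},
    {"tx": 0, "ty": 0, "tz": 0.01, "yaw": 0},
    {"tx": 0, "ty": 0, "tz": 0.005, "yaw": 0},
  ],
  hand=0,
)

```text
clock: 8.35
tcp_pos: [583.9, 182.9, 181.4]
eef_rot: [0.707, 0.708, -0.001, -0.001]
ft_force: [0.5, 0.6, -4.1]
width: 9.9
grasp_force: 30.0
```

>>> play_rows(
  steps=[
    {"tx": 0, "ty": 0, "tz": 0.003, "yaw": 0},
    {"tx": 0, "ty": 0, "tz": 0.003, "yaw": 0},
    {"tx": 0, "ty": 0, "tz": 0.003, "yaw": 0},
    {"tx": 0, "ty": 0, "tz": 0.003, "yaw": 0},
    {"tx": 0, "ty": 0, "tz": 0.002, "yaw": 0},
  ],
  hand=0,
)

```text
clock: 8.85
tcp_pos: [584.5, 183.0, 169.0]
eef_rot: [0.707, 0.708, 0.0, 0.0]
ft_force: [0.4, 0.1, -3.5]
width: 9.6
grasp_force: 30.0
```

>>> play_rows(
  steps=[
    {"tx": 0, "ty": 0, "tz": 0.001, "yaw": 0},
    {"tx": 0, "ty": 0, "tz": 0.001, "yaw": 0},
    {"tx": 0, "ty": 0, "tz": 0.001, "yaw": 0},
    {"tx": 0, "ty": 0, "tz": 0.001, "yaw": 0},
    {"tx": 0, "ty": 0, "tz": 0, "yaw": 0},
  ],
  hand=0,
)

```text
clock: 9.35
tcp_pos: [584.5, 183.0, 165.0]
eef_rot: [0.707, 0.708, -0.0, -0.0]
ft_force: [0.3, -0.3, -5.1]
width: 9.6
grasp_force: 30.0
```

>>> play_rows(
  steps=[
    {"tx": 0, "ty": -0.0005, "tz": 0.001, "yaw": 0},
    {"tx": 0, "ty": 0, "tz": 0.001, "yaw": 0},
    {"tx": 0, "ty": 0, "tz": 0.001, "yaw": 0},
    {"tx": 0, "ty": 0, "tz": 0, "yaw": 0},
    {"tx": 0, "ty": 0, "tz": 0, "yaw": 0},
  ],
  hand=0,
)

```text
clock: 9.85
tcp_pos: [584.0, 183.0, 162.1]
eef_rot: [0.707, 0.708, -0.0, -0.0]
ft_force: [-0.1, 0.1, -4.0]
width: 9.4
grasp_force: 30.0
```

>>> play_rows(
  steps=[
    {"tx": 0, "ty": 0, "tz": 0.0005, "yaw": 0},
    {"tx": 0, "ty": 0, "tz": 0.0005, "yaw": 0},
    {"tx": 0, "ty": 0, "tz": 0.0005, "yaw": 0},
    {"tx": 0, "ty": 0, "tz": 0, "yaw": 0},
    {"tx": 0, "ty": 0, "tz": 0, "yaw": 0},
  ],
  hand=0,
)

```text
clock: 10.35
tcp_pos: [584.0, 183.0, 160.6]
eef_rot: [0.707, 0.708, -0.0, -0.0]
ft_force: [-0.8, 0.7, -5.6]
width: 9.8
grasp_force: 30.0
```

```bash
python3 -c "
from h import *
f=get_obs();print(f['tcp_pos'],f['ft_force'],f['wrist_torque'])"
```

```text
[584.01317786 183.02595563 160.61836075] [-0.83428031  0.66887916 -5.63282349] [-0.02864938 -0.12820812 -0.00966684]
```

>>> play_rows(
  steps=[
    {"tx": 0, "ty": 0, "tz": 0.0005, "yaw": 0},
    {"tx": 0, "ty": 0, "tz": 0.0005, "yaw": 0},
    {"tx": 0, "ty": 0, "tz": 0.0005, "yaw": 0},
    {"tx": 0, "ty": 0, "tz": 0, "yaw": 0},
    {"tx": 0, "ty": 0, "tz": 0, "yaw": 0},
  ],
  hand=0,
)

```text
clock: 10.85
tcp_pos: [584.2, 183.0, 159.5]
eef_rot: [0.707, 0.708, 0.0, 0.0]
ft_force: [-1.1, -1.9, 0.6]
width: 10.2
grasp_force: 30.0
```

```bash
python3 -c "
from h import *
f=get_obs();print(f['tcp_pos'],f['ft_force'],f['wrist_torque'])"
```

```text
[584.21334733 182.99128362 159.49305324] [-1.08153733 -1.91731958  0.61328016] [ 0.02574786 -0.02001736  0.03882168]
```

>>> play_rows(
  steps=[
    {"tx": 0, "ty": 0, "tz": 0.0005, "yaw": 0},
    {"tx": 0, "ty": 0, "tz": 0.0005, "yaw": 0},
    {"tx": 0, "ty": 0, "tz": 0, "yaw": 0},
    {"tx": 0, "ty": 0, "tz": 0, "yaw": 0},
    {"tx": 0, "ty": 0, "tz": 0, "yaw": 0},
  ],
  hand=0,
)

```text
clock: 11.35
tcp_pos: [584.1, 183.0, 158.2]
eef_rot: [0.707, 0.708, 0.0, 0.0]
ft_force: [0.0, -4.7, 2.3]
width: 9.8
grasp_force: 30.0
```

```bash
python3 -c "
from h import *
f=get_obs();print(f['tcp_pos'],f['ft_force'],f['wrist_torque'])"
```

```text
[584.08315592 182.95637008 158.20068397] [ 0.01279074 -4.71960626  2.28909333] [-0.27943724 -0.02977964  0.0643149 ]
```

>>> play_rows(
  steps=[
    {"tx": -0.0008, "ty": 0, "tz": 0.0005, "yaw": 0},
    {"tx": 0, "ty": 0, "tz": 0.0005, "yaw": 0},
    {"tx": 0, "ty": 0, "tz": 0, "yaw": 0},
    {"tx": 0, "ty": 0, "tz": 0, "yaw": 0},
    {"tx": 0, "ty": 0, "tz": 0, "yaw": 0},
  ],
  hand=0,
)

```text
clock: 11.85
tcp_pos: [584.0, 182.4, 157.1]
eef_rot: [0.707, 0.708, 0.0, -0.0]
ft_force: [0.9, -0.8, 0.2]
width: 9.5
grasp_force: 30.0
```

```bash
python3 -c "
from h import *
f=get_obs();print(f['tcp_pos'],f['ft_force'],f['wrist_torque'])"
```

```text
[583.9649863  182.36936831 157.07592522] [ 0.87846144 -0.81570363  0.23060139] [ 0.33253133 -0.11835288  0.00880479]
```

>>> play_rows(
  steps=[
    {"tx": -0.0002, "ty": 0, "tz": 0.0005, "yaw": 0},
    {"tx": -0.0002, "ty": 0, "tz": 0.0005, "yaw": 0},
    {"tx": 0, "ty": 0, "tz": 0, "yaw": 0},
    {"tx": 0, "ty": 0, "tz": 0, "yaw": 0},
    {"tx": 0, "ty": 0, "tz": 0, "yaw": 0},
  ],
  hand=0,
)

```text
clock: 12.35
tcp_pos: [584.0, 181.9, 156.1]
eef_rot: [0.707, 0.708, 0.0, -0.0]
ft_force: [-0.0, 0.1, -0.7]
width: 9.8
grasp_force: 30.0
```

```bash
python3 -c "
from h import *
f=get_obs();print(f['tcp_pos'],f['ft_force'],f['wrist_torque'])"
```

```text
[583.96826279 181.89713884 156.08899857] [-0.02613378  0.14969069 -0.70437648] [ 0.48117875 -0.09233761  0.0355406 ]
```

>>> play_rows(
  steps=[
    {"tx": -0.0002, "ty": 0, "tz": 0.0005, "yaw": 0},
    {"tx": -0.0002, "ty": 0, "tz": 0.0005, "yaw": 0},
    {"tx": 0, "ty": 0, "tz": 0, "yaw": 0},
    {"tx": 0, "ty": 0, "tz": 0, "yaw": 0},
    {"tx": 0, "ty": 0, "tz": 0, "yaw": 0},
  ],
  hand=0,
)

```text
clock: 12.85
tcp_pos: [584.0, 181.5, 155.1]
eef_rot: [0.707, 0.708, -0.0, -0.0]
ft_force: [-0.4, 1.3, -1.1]
width: 10.0
grasp_force: 30.0
```

```bash
python3 -c "
from h import *
f=get_obs();print(f['tcp_pos'],f['ft_force'],f['wrist_torque'])"
```

```text
[583.96012233 181.49454478 155.1073416 ] [-0.4176533   1.28451318 -1.06980349] [ 0.62957895 -0.0882433  -0.01888129]
```

>>> play_rows(
  steps=[
    {"tx": -0.0001, "ty": 0, "tz": 0.0005, "yaw": 0},
    {"tx": -0.0001, "ty": 0, "tz": 0.0003, "yaw": 0},
    {"tx": 0, "ty": 0, "tz": 0, "yaw": 0},
    {"tx": 0, "ty": 0, "tz": 0, "yaw": 0},
    {"tx": 0, "ty": 0, "tz": 0, "yaw": 0},
  ],
  hand=0,
)

```text
clock: 13.35
tcp_pos: [584.1, 181.3, 154.7]
eef_rot: [0.707, 0.708, 0.0, 0.0]
ft_force: [-1.6, 1.8, 5.1]
width: 10.1
grasp_force: 30.0
```

```bash
python3 -c "
from h import *
f=get_obs();print(f['tcp_pos'],f['ft_force'],f['wrist_torque'])"
```

```text
[584.09415095 181.34732642 154.68730446] [-1.63989275  1.75850774  5.14533874] [ 0.78861666  0.28216865 -0.01227477]
```

>>> play_rows(
  steps=[
    {"tx": -0.0003, "ty": 0, "tz": 0.0002, "yaw": 0},
    {"tx": 0, "ty": 0, "tz": 0, "yaw": 0},
    {"tx": 0, "ty": 0, "tz": 0, "yaw": 0},
    {"tx": 0, "ty": 0, "tz": 0, "yaw": 0},
    {"tx": 0, "ty": 0, "tz": 0, "yaw": 0},
  ],
  hand=0,
)

```text
clock: 13.85
tcp_pos: [584.1, 181.3, 154.6]
eef_rot: [0.707, 0.708, 0.0, -0.0]
ft_force: [-1.7, 3.0, 5.9]
width: 9.9
grasp_force: 30.0
```

Run:
```python
from h import *
f=get_obs();print(f['tcp_pos'],f['ft_force'],f['wrist_torque'])
im,d,K,T=shot('wrist','w5');q=pts(d,K,T).reshape(-1,3)
for y in range(225,330,8):
    c=q[(abs(q[:,1]-y)<3)&(abs(q[:,0]-584)<12)&(q[:,2]>115)&(q[:,2]<145)]
    if len(c): print(y,len(c),c[:,2].max().round(1),c[:,0].min().round(1),c[:,0].max().round(1),end=' | ')
a=cv2.imread('pics/w5.png'); im,d,K,T=shot('scene','s5');b=cv2.imread('pics/s5.png')[130:260,200:400]
cv2.imwrite('pics/c5.png',cv2.resize(b,None,fx=4,fy=4))
```

```text
[584.10478804 181.28923883 154.62647379] [-1.71445512  3.02745626  5.9406464 ] [0.99817689 0.39517289 0.03419411]
225 242 130.6 577.5 589.1 | 233 267 131.1 577.5 589.0 | 241 281 131.3 577.6 589.5 | 249 297 131.8 577.7 589.4 | 257 289 132.4 577.8 589.3 | 265 344 134.4 576.0 591.0 | 273 375 135.0 575.6 591.4 | 281 218 130.9 579.9 587.1 | 289 853 144.3 572.0 596.0 | 297 748 144.0 572.0 596.0 | 305 149 131.9 579.6 587.4 |
```

View pics/c5.png

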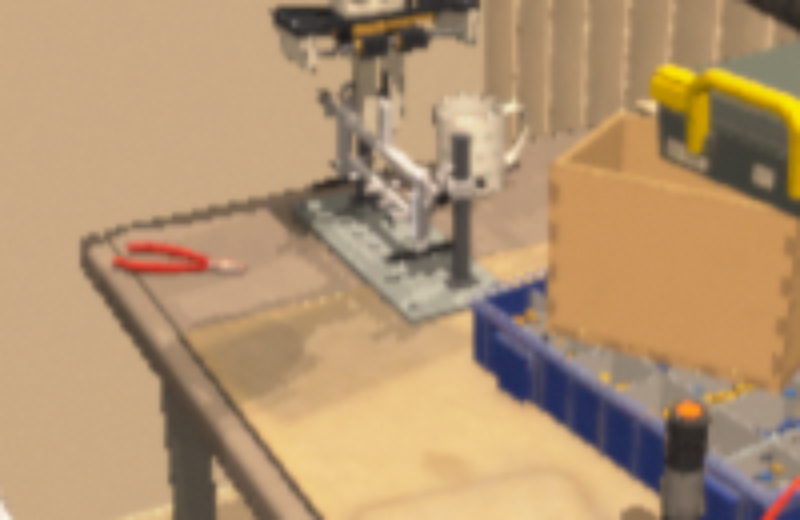

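The scene view shows the rack hanging across both posts, the near hook at about (440,185), with the bystanders untouched. The force and moment readings give roughly 6.7 N on the left hook and 3.3 N on the right, so both rods bear. I'll hold, then release.

>>> play_rows(
  steps=[
    {"tx": 0, "ty": 0, "tz": 0, "yaw": 0},
    {"tx": 0, "ty": 0, "tz": 0, "yaw": 0},
    {"tx": 0, "ty": 0, "tz": 0, "yaw": 0},
    {"tx": 0, "ty": 0, "tz": 0, "yaw": 0},
    {"tx": 0, "ty": 0, "tz": 0, "yaw": 0},
  ],
  hand=0,
)

```text
clock: 14.45
tcp_pos: [584.1, 181.3, 154.7]
eef_rot: [0.707, 0.708, 0.0, -0.0]
ft_force: [-2.2, 3.7, 6.5]
width: 9.8
grasp_force: 30.0
```

```bash
python3 -c "
from h import *
f=get_obs();print(f['tcp_pos'],f['ft_force'],f['wrist_torque'])"
```

```text
[584.095448   181.29127482 154.65346609] [-2.1897403   3.67511741  6.48098375] [1.02411436 0.40495078 0.01700397]
```

>>> play_rows(
  steps=[
    {"tx": 0, "ty": 0, "tz": 0, "yaw": 0},
    {"tx": 0, "ty": 0, "tz": 0, "yaw": 0},
    {"tx": 0, "ty": 0, "tz": 0, "yaw": 0},
    {"tx": 0, "ty": 0, "tz": 0, "yaw": 0},
    {"tx": 0, "ty": 0, "tz": 0, "yaw": 0},
  ],
  hand=0.05,
)

```text
clock: 14.95
tcp_pos: [584.0, 180.8, 154.0]
eef_rot: [0.707, 0.708, -0.0, -0.0]
ft_force: [-1.1, 1.4, -0.4]
width: 45.2
grasp_force: 0.0
```

Run:
```python
from h import *
f=get_obs();print(f['tcp_pos'],f['ft_force'],f['wrist_torque'],f['width'])
im,d,K,T=shot('wrist','w6');q=pts(d,K,T).reshape(-1,3)
for y in range(225,330,8):
    c=q[(abs(q[:,1]-y)<3)&(abs(q[:,0]-584)<12)&(q[:,2]>115)&(q[:,2]<145)]
    if len(c): print(y,len(c),c[:,2].max().round(1),c[:,0].min().round(1),c[:,0].max().round(1),end=' | ')
```

```text
[583.99164061 180.81207098 154.009207  ] [-1.1043335   1.43262664 -0.3755424 ] [-0.03980734 -0.11601214 -0.03704917] 45.1942889730397
225 244 130.6 577.9 589.4 | 233 271 131.4 577.4 589.4 | 241 285 131.4 577.5 589.3 | 249 288 131.9 577.6 589.2 | 257 295 132.7 577.7 589.1 | 265 333 134.0 576.0 590.7 | 273 379 135.2 575.6 591.2 | 281 222 131.5 579.8 587.0 | 289 876 144.2 572.0 596.0 | 297 744 144.0 572.2 596.0 | 305 120 132.5 579.5 587.2 |
```

Released and the rack did not move. Now I'll retreat straight up.

>>> play_rows(
  steps=[
    {"tx": 0, "ty": 0, "tz": -0.01, "yaw": 0},
    {"tx": 0, "ty": 0, "tz": -0.02, "yaw": 0},
    {"tx": 0, "ty": 0, "tz": -0.03, "yaw": 0},
    {"tx": 0, "ty": 0, "tz": -0.03, "yaw": 0},
    {"tx": 0, "ty": 0, "tz": -0.03, "yaw": 0},
  ],
  hand=0.05,
)

```text
clock: 15.5
tcp_pos: [583.9, 180.9, 276.2]
eef_rot: [0.707, 0.708, 0.0, 0.0]
ft_force: [-0.4, 0.3, -0.1]
width: 49.8
grasp_force: 0.0
```

>>> play_rows(
  steps=[
    {"tx": 0, "ty": 0, "tz": 0, "yaw": 0},
    {"tx": 0, "ty": 0, "tz": 0, "yaw": 0},
    {"tx": 0, "ty": 0, "tz": 0, "yaw": 0},
    {"tx": 0, "ty": 0, "tz": 0, "yaw": 0},
    {"tx": 0, "ty": 0, "tz": 0, "yaw": 0},
  ],
  hand=0.05,
)

```text
clock: 16.0
tcp_pos: [583.8, 180.9, 273.4]
eef_rot: [0.707, 0.708, -0.001, -0.0]
ft_force: [0.5, -0.1, 0.1]
width: 50.0
grasp_force: 0.0
```

Run:
```python
from h import *
im,d,K,T=shot('wrist','w7');q=pts(d,K,T).reshape(-1,3)
t=q[(q[:,2]>100)&(q[:,2]<160)&(abs(q[:,0]-584)<14)&(abs(q[:,1]-182)<140)]
for y in range(45,330,15):
    c=t[abs(t[:,1]-y)<3]
    if len(c): print(y,len(c),c[:,2].max().round(1),c[:,0].mean().round(1),end=' | ')
```

```text
60 33 120.5 583.5 | 75 167 137.3 584.6 | 90 28 125.4 583.4 | 105 68 125.7 583.5 | 120 70 125.6 583.9 | 135 75 126.6 583.6 | 195 8 128.1 583.5 | 210 89 129.6 583.5 | 225 91 131.4 583.5 | 240 105 131.8 583.5 | 255 119 133.0 583.5 | 270 163 134.7 584.1 | 285 161 146.0 585.8 | 300 173 147.2 583.9 | 315 100 137.1 583.3 |
```

View pics/w7.png

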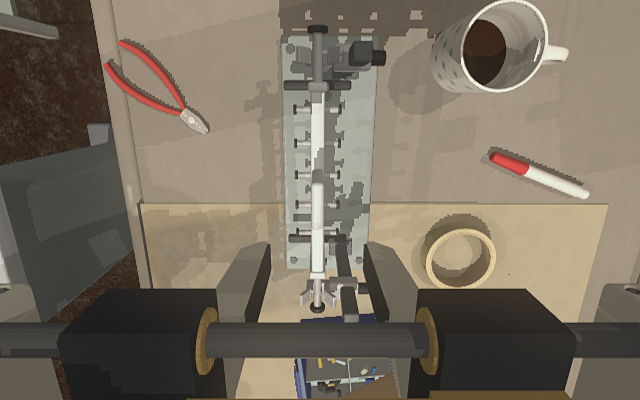

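The rack hangs free with its rods in both hooks, left at (317,48) and right at (318,297), and the gripper is clear above it.

```bash
python3 -c "
from rig import finish_job
print(finish_job())"
```

```text
the job is handed in; nothing more can be done
None
```

The rack hangs on the stand with a rod in each hook, released with the gripper clear above it, and the job is handed in at about 16 s; the verdict was not shown.

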